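Pick out the loaded target canister by its weight

TASK

Of the two identical aluminium canisters with black lids, one holds the metal sputter target and the other only a light plastic blank. Lift to feel which is the heavy one, and stand that one gently, upright, inside the red loading tray; leave the light one standing upright on the bench outside the tray. Do not knock over the glass bottle.

Things in the scene. Friction and masses are not known exactly. Their poses are not given: they have to be found in the camera images.
- can_a_mid (a point): Lidded canister A: upright aluminium cylinder, 52 mm across, 72 mm tall including its flat black lid (the top 12 mm; the lid is fixed on and as wide as the can). It stands loose on the bench. This point is on its axis, half-way up (36 mm above its underside); z is up along the axis. The two canisters look exactly alike; one weighs 0.13 to 0.17 kg (plastic blank inside) and the other 0.59 to 0.75 kg (metal target inside), at random.
- can_b_mid (a point): Lidded canister B: upright aluminium cylinder, 52 mm across, 72 mm tall including its flat black lid (the top 12 mm; the lid is fixed on and as wide as the can). It stands loose on the bench. This point is on its axis, half-way up (36 mm above its underside); z is up along the axis. The two canisters look exactly alike; one weighs 0.13 to 0.17 kg (plastic blank inside) and the other 0.59 to 0.75 kg (metal target inside), at random.
- tray: Low open red tray fixed to the bench, 160 mm (its x) by 130 mm (its y) outside, walls 5 mm thick and 22 mm high, floor 5 mm thick. Origin at the centre of its underside, on the bench; z up.
- bottle: Bystander: round glass bottle with a blue cap and a paper label, 60 mm across, 150 mm tall, standing loose on the bench. Origin at the centre of its underside, z up.
There are look-alikes about, which are no part of the job. There is more than one size of the tray; the one meant has the size given above.

How it is judged (in metres and radians):
At the end, for the whole second after the job is handed in: The heavier canister (loading the tray with over 3.5 N) stands upright (10 degrees) on the tray floor, within 60 mm (tray x) and 45 mm (tray y) of its centre; the lighter one stands upright (10 degrees) on the bench, over 80 mm from the tray centre; the bottle stands (17 degrees) (((x of can_a_mid in the frame of tray between -0.06 and 0.06 m and y of can_a_mid in the frame of tray between -0.045 and 0.045 m and z of can_a_mid in the frame of tray between 0.03 and 0.052 m and angle between each of can_a_mid, can_b_mid's own z axis and vertical below 0.17 rad and height (world z) of can_b_mid between 0.028 and 0.0385 m and horizontal distance between can_b_mid and tray above 0.08 m) or (x of can_b_mid in the frame of tray between -0.06 and 0.06 m and y of can_b_mid in the frame of tray between -0.045 and 0.045 m and z of can_b_mid in the frame of tray between 0.03 and 0.052 m and angle between each of can_b_mid, can_a_mid's own z axis and vertical below 0.17 rad and height (world z) of can_a_mid between 0.028 and 0.0385 m and horizontal distance between can_a_mid and tray above 0.08 m)) and contact force between tray and anything else above 3.5 N and angle between bottle's own z axis and vertical below 0.3 rad); the robot touches nothing.
It fails at once if a canister was dropped from more than about 13 mm (falling at over 0.5 m/s, out of the fingers) ((linear speed of can_a above 0.5 m/s and contact force between the fingers and can_a below 0.2 N) or (linear speed of can_b above 0.5 m/s and contact force between the fingers and can_b below 0.2 N)).
It fails at once if the glass bottle was knocked over (angle between bottle's own z axis and vertical above 0.5 rad).
It also fails if it takes over 48 s, if anything falls off the work surface, if the arm or the gripper's body presses on something with over 40 N, if the wrist force passes 120 N, or if a joint passes its speed limit or range.

ROBOT

A 7-joint arm with a two-finger parallel gripper is mounted at the origin on the work surface. World frame = base frame: x ahead of the robot, y to its left, z up, the work surface at z = 0. Lengths are in m, angles in degrees, forces in N, time in s.
With the tool pointing down it reaches from about 0.35 to 0.9 m from the base axis. Payload 8.1 kg.
Tool frame: the origin (TCP) lies at the very end of the fingers, on their centre line; the grasp point (between the pads) lies 19 mm behind it (robot.grip_point_offset is the distance from the TCP to the grasp point, in m); z points along the fingers, y is the line along which they close (so a half turn about z gives the same grasp; the last joint's range is limited). The gripper opens to 92 mm and grips with 3 to 60 N. Pads are 19 mm wide; open, the fingers measure 130 mm over their backs; the gripper's body (75 mm by 190 mm) begins 47 mm behind the grasp point.
Start: joints at [68.663, 24.895, 1.432, 90.138, -0.665, 64.973, -4.303], TCP at [0.167, -0.602, 0.227] pointing down, gripper open.
Joint ranges: [-149.89, 149.89], [-25.12, 119.58], [-72.63, 75.52], [4.76, 147.25], [-75.54, 255.54], [6.69, 114.76], [-157.13, 157.13]. Speed limits (degrees/s): [127.2, 127.2, 172.46, 172.46, 180, 180, 180].

INTERFACE

Orientations are given as [roll, pitch, yaw] about the fixed x, y, z axes, in that order (R = Rz(yaw) Ry(pitch) Rx(roll)).
In Python, from plant import robot gives the robot as it stands.
- The arm moves only by the shell command python3 -m handwheel 'ROWS' [OPENING]. ROWS is JSON, a list of rows, each a list of 2 entries, a list of its own where there are three numbers: the shift along the tool's x, y, z in mm, then the turn about the tool's z in rad. A call has 1 to 8 rows; each row shifts and turns the commanded pose from where the row before left it, along the tool's axes as they then stand; what a row does not reach is not made up. A row lasts 1/12 s, in which the tool goes at most 41.7 mm and 7.16 degrees, less where a joint would pass 70% of its speed; a pose out of reach is approached as far as the arm can. A call with a gripper value outside its range is refused whole. OPENING is the finger opening in mm, from 0 to 91.8, set as the call begins (- or left out, the last holds). The fingers move at their own pace and stop on an object; the grip force is fixed at half the most. Time passes only in rows, so rows that do not move let the fingers close. It gives the time, the measured TCP pose, the force, the opening and the grip force at its end, in the units of the state.
- robot.observe(): the state, without advancing time (a new reading comes with each control period).
- robot.snapshot(name): name is "scene" or "top"; returns the picture (420x560x3 uint8, blue, green, red); there is no depth.
- robot.camera_info(name): a dict with "fx", "fy", "cx", "cy" (pixels), "k1" (the pictures are not rectified: a ray, as slopes to the right and down, at radius r is drawn at 1 + k1 r^2 times it, then the intrinsics apply), "R" (3x3) and "t" (3): a world point X has camera coordinates R X + t. Camera axes: x right, y down, z forward; pixel columns grow to the right and rows downward; lengths in m; the calibration is good to about 2 mm. A picture is of the moment at which its call begins. camera_info takes no time and is no camera call.
- robot.sign_off(): hands the job in; it is judged then, once.
Trained networks look in the newest picture that a camera, given by its name, has taken for a name from the list of things; names that differ only in an ending like _2 or _b are one class to them, and where a whole thing is asked for, a point or a joint stands for the part that bears it (a point fixed in the world has none). Each returns a list of dicts, best first, with "p" (0 to 1); they miss things now and then, are a little off and sometimes report something else, mostly with a low value. They report only what shows in the picture. A call takes as long as a camera call. They do not tell look-alikes from the thing itself.
- robot.search_frame(thing, camera): "centre" ([x, y, z] in m, in world coordinates, good to about 4 mm: the middle of the surface that is visible of it).
- robot.cut_out(thing, camera): "region" (420x560 bool, what is visible of it).
The state is a dict: "t": time; "joints": joint angles; "qvel": joint speeds; "effort": joint torques, N m; "eef_pos": TCP position; "tcp_rot": TCP orientation; "force": force on the tool from outside, world axes, zero at the start; "torque": the same for the moment, N m; "opening": opening from 0.0 (shut) to 1.0 (fully open); "grip_force": force on a finger pad.
Only numpy, scipy, OpenCV 4.12 (cv2) and the standard library are available. Lean on these libraries where they do the work, as an engineer would, in place of code of your own. Each camera call takes 0.05 s, during which the arm holds its last target. There are 200 camera calls.

## Working session

There is one attempt and no reset: what is moved stays moved. The work goes in short steps, Python scripts to look and compute and a shell command to move; the robot and the scene stay as the last step left them, time stands still between calls to the robot, and variables do not carry over. Pictures are saved under pics/ and viewed, at most 10 in all, crops included, and the job is handed in when it is done.

```bash
mkdir -p pics
python3 - <<'E'
from plant import robot
import cv2
for c in("scene","top"):
    cv2.imwrite(f"pics/{c}0.png",robot.snapshot(c))
    for th in("can_a_mid","tray","bottle"):
        for d in robot.search_frame(th,c): print(c,th,[round(v,3) for v in d["centre"]],round(d["p"],2))
s=robot.observe();print(s["t"],s["eef_pos"],s["tcp_rot"],s["force"],s["opening"])
E
```

```text
scene can_a_mid [0.485, -0.285, 0.07] 0.64
scene tray [0.519, 0.292, 0.005] 0.95
scene tray [0.533, 0.113, 0.002] 0.68
scene bottle [0.716, -0.174, 0.104] 0.95
top can_a_mid [0.467, -0.272, 0.074] 0.84
top tray [0.513, 0.296, 0.002] 0.91
top tray [0.534, 0.115, 0.0] 0.62
top bottle [0.698, -0.156, 0.097] 0.66
0.4 [ 0.16655821 -0.6023404   0.22664035] [-1.79990537e+02  8.31126667e-04  1.54556587e+01] [ 0.17834247 -0.37382426 -0.20913504] 1.0003802474944932
```

View pics/scene0.png

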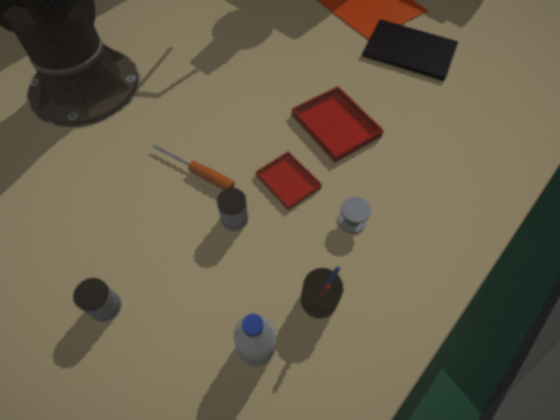

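View pics/top0.png

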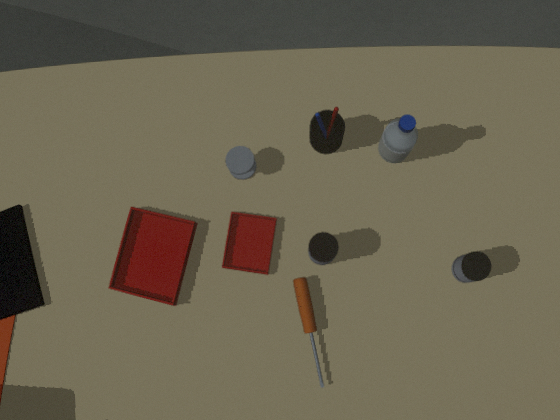

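```bash
cat > h.py <<'E'
from plant import robot
import numpy as np, cv2
def ground(cam,px,z):
    c=robot.camera_info(cam);K=np.array([[c["fx"],0,c["cx"]],[0,c["fy"],c["cy"]],[0,0,1.]])
    u=cv2.undistortPoints(np.array(px,float).reshape(-1,1,2),K,np.array([c["k1"],0,0,0.]))[:,0]
    R=np.array(c["R"]);o=-R.T@np.array(c["t"]);d=np.c_[u,np.ones(len(u))]@R
    return (o+d*((z-o[2])/d[:,2])[:,None])[:,:2]
def dark(cam,img,p,z=.067,r=22):
    x,y=p;g=img.max(2)[y-r:y+r,x-r:x+r]
    m=(g<48).astype(np.uint8);n,l,st,ce=cv2.connectedComponentsWithStats(m)
    k=1+np.argmax(st[1:,4]);return ce[k]+[x-r,y-r],st[k],ground(cam,ce[k]+[x-r,y-r],z)[0]
E
python3 - <<'E'
from h import *
for cam,ps in(("scene",[(232,201),(93,294)]),("top",[(323,247),(475,266)])):
    im=robot.snapshot(cam)
    for p in ps: print(cam,p,im[p[1],p[0]],*[np.round(a,3) for a in dark(cam,im,p)], ground(cam,[p],.072).round(3))
    for d in robot.cut_out("tray",cam):
        ys,xs=np.nonzero(d["region"]);g=ground(cam,np.c_[xs,ys],.022)
        print("tray",round(d["p"],2),cv2.minAreaRect((g*1000).astype(np.float32)),xs.mean(),ys.mean())
    for d in robot.cut_out("can_a_mid",cam):
        ys,xs=np.nonzero(d["region"]);print("can",round(d["p"],2),xs.mean(),ys.mean(),xs.min(),xs.max(),ys.min(),ys.max())
print(ground("scene",[(253,325)],.15),ground("top",[(407,124)],.15),ground("top",[(397,160)],0))
E
```

```text
scene (232, 201) [36 42 46] [231.057 201.731] [  9  10  25  25 458] [ 0.514 -0.022] [[ 0.517 -0.022]]
scene (93, 294) [35 40 43] [ 90.86  294.686] [  4   7  33  32 784] [ 0.472 -0.287] [[ 0.477 -0.284]]
tray 0.87 ((515.22021484375, 288.4014587402344), (142.15452575683594, 172.71881103515625), 75.5868911743164) 336.23657847418445 123.21988183919856
tray 0.72 ((536.7640991210938, 105.36833190917969), (89.5269775390625, 110.88703918457031), 79.98394012451172) 288.0796545105566 180.08157389635318
can 0.75 96.96013513513513 299.2641891891892 73 121 278 321
top (323, 247) [31 34 38] [323.159 246.877] [  8   8  29  29 667] [ 0.515 -0.02 ] [[ 0.514 -0.02 ]]
top (475, 266) [31 39 37] [475.854 265.657] [  9   8  29  29 673] [ 0.473 -0.285] [[ 0.472 -0.282]]
tray 0.92 ((513.7622680664062, 293.4485778808594), (135.9594268798828, 161.40943908691406), 75.54965209960938) 152.79569354031045 255.37923551994658
tray 0.72 ((532.5790405273438, 111.91946411132812), (85.61450958251953, 104.62981414794922), 79.79971313476562) 249.03030303030303 242.4188034188034
can 0.57 471.1073500967118 266.5386847195358 451 491 251 282
[[ 0.70862258 -0.16592559]] [[ 0.70347748 -0.16331655]] [[ 0.68517745 -0.17146504]]
```

```bash
cat >> h.py <<'E'
def delta(x,y,z):
    from scipy.spatial.transform import Rotation as Ro
    s=robot.observe();R=Ro.from_euler("xyz",s["tcp_rot"],degrees=True)
    print("t",round(s["t"],2),"tcp",np.round(s["eef_pos"],4),"rpy",np.round(s["tcp_rot"],1),"F",np.round(s["force"],2),"open",round(s["opening"]*92,1),"grip",round(s["grip_force"],1))
    print("tool mm",np.round(R.inv().apply(np.array([x,y,z])-s["eef_pos"])*1000,1))
E
python3 -m handwheel '[[[31,-18,5],0],[[31,-18,5],0],[[31,-18,5],0],[[31,-18,5],0],[[31,-18,5],0],[[31,-18,5],0],[[31,-18,5],0],[[31,-18,5],0]]' 91.8
python3 -m handwheel '[[[31,-18,5],0],[[31,-18,5],0],[[31,-18,5],0],[[0,0,0],0],[[0,0,0],0]]'
python3 -c "from h import *;delta(.473,-.2855,.026)"
```

```text
t: 1.37
eef_pos: [0.3683, -0.3962, 0.1868]
tcp_rot: [180.0, -0.0, 15.4]
force: [1.1, -0.2, 0.0]
opening: 0.999
grip_force: 0.0
t: 1.78
eef_pos: [0.4441, -0.3185, 0.1715]
tcp_rot: [-180.0, -0.0, 15.7]
force: [-0.0, -0.6, 0.7]
opening: 0.999
grip_force: 0.0
t 1.78 tcp [ 0.4441 -0.3185  0.1715] rpy [-180.    -0.    15.7] F [-0.01 -0.55  0.72] open 91.9 grip 0.0
tool mm [ 36.7 -23.8 145.5]
```

```bash
python3 -m handwheel '[[[19,-12,20],0],[[18,-12,20],0],[[0,0,15],0],[[0,0,0],0],[[0,0,0],0]]' >/dev/null
python3 - <<'E'
from h import *
delta(.473,-.2855,.026)
im=np.hstack([robot.snapshot("scene"),robot.snapshot("top")])
cv2.imwrite("pics/c1.png",np.hstack([cv2.resize(im[200:380,20:220],(400,360)),cv2.resize(im[190:370,960:1120],(320,360))]))
E
```

```text
t 2.2 tcp [ 0.4703 -0.289   0.1165] rpy [-1.80e+02  1.00e-01  1.54e+01] F [ 0.7  -0.58  0.4 ] open 91.8 grip 0.0
tool mm [ 3.7 -2.6 90.5]
```

View pics/c1.png

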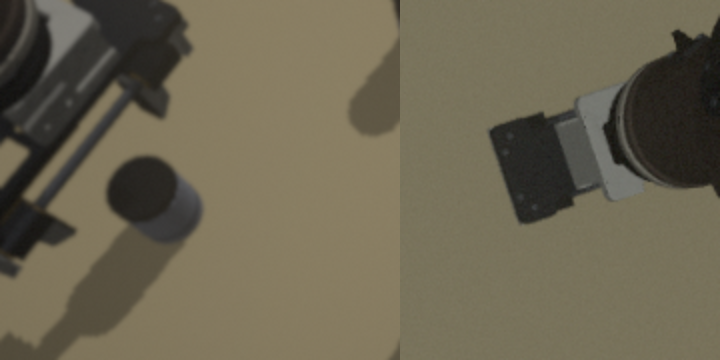

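The scene crop (left) shows the open fingers straddling the direction of canister 2 (lid at crop (142,188)). The top view is hidden by the gripper. I descend and close.

```bash
python3 -m handwheel '[[[3,-2,12],0],[[1,-1,12],0],[[0,0,12],0],[[0,0,12],0],[[0,0,12],0],[[0,0,10],0],[[0,0,0],0],[[0,0,0],0]]'
python3 -m handwheel '[[[0,0,8],0],[[0,0,7],0],[[0,0,5],0],[[0,0,0],0],[[0,0,0],0],[[0,0,0],0]]'
python3 -m handwheel '[[[0,0,0],0],[[0,0,0],0],[[0,0,0],0],[[0,0,0],0],[[0,0,0],0],[[0,0,0],0],[[0,0,0],0],[[0,0,0],0]]' 40
python3 -m handwheel '[[[0,0,0],0],[[0,0,0],0],[[0,0,0],0],[[0,0,0],0]]'
```

```text
t: 2.97
eef_pos: [0.4746, -0.2844, 0.0471]
tcp_rot: [180.0, 0.0, 15.4]
force: [0.5, 0.8, 0.2]
opening: 0.999
grip_force: 0.0
t: 3.47
eef_pos: [0.4749, -0.2838, 0.0268]
tcp_rot: [180.0, 0.0, 15.5]
force: [0.5, -0.2, 0.1]
opening: 1.0
grip_force: 0.0
t: 4.13
eef_pos: [0.4749, -0.2839, 0.0268]
tcp_rot: [180.0, -0.0, 15.4]
force: [-0.6, 0.4, 0.1]
opening: 0.566
grip_force: 30.0
t: 4.47
eef_pos: [0.4749, -0.2839, 0.0268]
tcp_rot: [180.0, -0.0, 15.4]
force: [-0.3, -0.9, 0.1]
opening: 0.569
grip_force: 30.0
```

Gripped at 52 mm. Lift gently by 20 mm.

```bash
python3 -m handwheel '[[[0,0,-3],0],[[0,0,-5],0],[[0,0,-5],0],[[0,0,-5],0],[[0,0,-2],0],[[0,0,0],0],[[0,0,0],0],[[0,0,0],0]]'
python3 -m handwheel '[[[0,0,0],0],[[0,0,0],0],[[0,0,0],0]]'
```

```text
t: 5.13
eef_pos: [0.4747, -0.2837, 0.0466]
tcp_rot: [-180.0, 0.0, 15.5]
force: [0.5, -0.2, -1.4]
opening: 0.566
grip_force: 30.0
t: 5.38
eef_pos: [0.4747, -0.2837, 0.0465]
tcp_rot: [-180.0, 0.0, 15.5]
force: [-0.7, -0.7, -1.7]
opening: 0.563
grip_force: 30.0
```

Weight of about 1.6 N means this is the light one. I put it back where it stood.

```bash
python3 -m handwheel '[[[0,0,4],0],[[0,0,5],0],[[0,0,5],0],[[0,0,3],0],[[0,0,2],0],[[0,0,0.5],0],[[0,0,0],0],[[0,0,0],0]]'
python3 -m handwheel '[[[0,0,0],0],[[0,0,0],0],[[0,0,0],0],[[0,0,0],0],[[0,0,0],0],[[0,0,0],0],[[0,0,0],0],[[0,0,0],0]]' 91.8
python3 -m handwheel '[[[0,0,-5],0],[[0,0,-10],0],[[0,0,-20],0],[[0,0,-25],0],[[0,0,-25],0],[[0,0,-25],0],[[0,0,-25],0],[[0,0,0],0]]'
python3 -c "from h import *;delta(.5145,-.021,.12)"
```

```text
t: 6.05
eef_pos: [0.4749, -0.2838, 0.0273]
tcp_rot: [180.0, -0.0, 15.5]
force: [-0.3, 0.5, -1.7]
opening: 0.569
grip_force: 30.0
t: 6.72
eef_pos: [0.4748, -0.2838, 0.0272]
tcp_rot: [180.0, 0.0, 15.5]
force: [-0.1, -0.7, -0.3]
opening: 1.0
grip_force: 0.0
t: 7.38
eef_pos: [0.4774, -0.2849, 0.1681]
tcp_rot: [179.7, -0.4, 15.5]
force: [1.1, 0.1, -0.6]
opening: 0.999
grip_force: 0.0
t 7.38 tcp [ 0.4774 -0.2849  0.1681] rpy [179.7  -0.4  15.5] F [ 1.12  0.09 -0.62] open 91.9 grip 0.0
tool mm [ 105.8 -244.8   47.4]
```

```bash
python3 -m handwheel '[[[11,-26,2],0],[[13,-30,3],0],[[13,-30,3],0],[[13,-30,3],0],[[13,-30,3],0],[[13,-30,3],0],[[13,-30,3],0],[[11,-26,3],0]]' >/dev/null
python3 -m handwheel '[[[5,-12,4],0],[[0,0,0],0],[[0,0,0],0],[[0,0,0],0]]' >/dev/null
python3 - <<'E'
from h import *
delta(.5145,-.021,.026)
for p in [(93,294)]: print(dark("scene",robot.snapshot("scene"),p))
im=np.hstack([robot.snapshot("scene"),robot.snapshot("top")])
print(dark("top",im[:,560:],(475,266)))
cv2.imwrite("pics/c2.png",np.hstack([cv2.resize(im[100:340,20:300],(420,360)),cv2.resize(im[170:350,820:1100],(380,244))[:244]]) if 0 else cv2.resize(im[60:360,20:420],(800,600)))
E
```

```text
t 8.38 tcp [ 0.5109 -0.0218  0.1356] rpy [180.    0.   15.4] F [0.12 0.35 0.63] open 91.9 grip 0.0
tool mm [3.700e+00 1.000e-01 1.096e+02]
(array([ 91.03021148, 299.63746224]), array([  6,  16,  31,  22, 331], dtype=int32), array([ 0.47912339, -0.291462  ]))
(array([473.64185111, 265.59758551]), array([  8,   8,  29,  29, 497], dtype=int32), array([ 0.47322074, -0.28128184]))
```

View pics/c2.png

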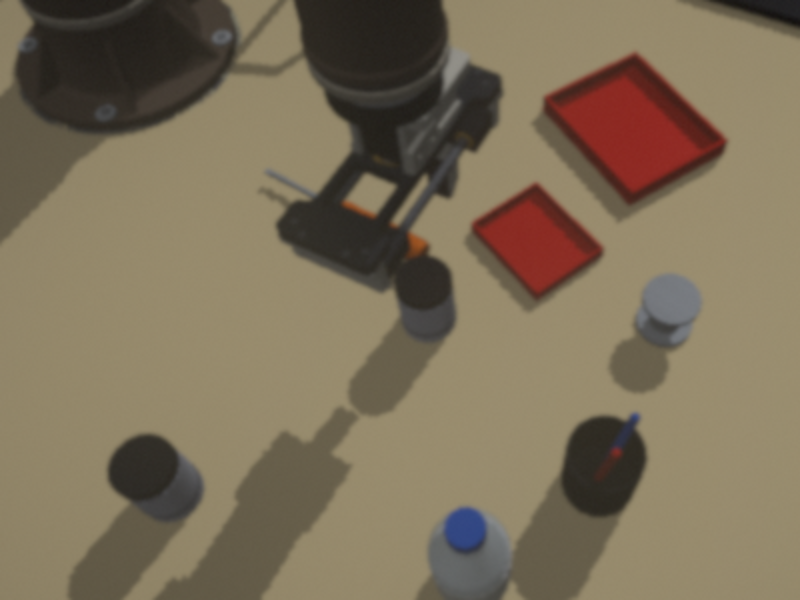

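The picture shows the light canister standing upright at crop (145,467). The gripper is over canister 1, whose lid is at crop (423,283), and the trays are clear. Descend.

```bash
python3 -m handwheel '[[[3,0,14],0],[[1,0,14],0],[[0,0,14],0],[[0,0,14],0],[[0,0,12],0],[[0,0,12],0],[[0,0,10],0],[[0,0,0],0]]'
python3 -m handwheel '[[[0,0,8],0],[[0,0,6],0],[[0,0,3],0],[[0,0,2],0],[[0,0,0],0],[[0,0,0],0]]'
python3 -m handwheel '[[[0,0,0],0],[[0,0,0],0],[[0,0,0],0],[[0,0,0],0],[[0,0,0],0],[[0,0,0],0],[[0,0,0],0],[[0,0,0],0]]' 40
python3 -m handwheel '[[[0,0,0],0],[[0,0,0],0],[[0,0,0],0],[[0,0,-3],0],[[0,0,-4],0],[[0,0,-3],0],[[0,0,0],0],[[0,0,0],0]]'
```

```text
t: 9.2
eef_pos: [0.5137, -0.0204, 0.0436]
tcp_rot: [-180.0, 0.2, 15.4]
force: [-0.9, -0.0, 0.0]
opening: 1.0
grip_force: 0.0
t: 9.7
eef_pos: [0.515, -0.0195, 0.0264]
tcp_rot: [180.0, -0.0, 15.5]
force: [-0.9, 0.1, 0.0]
opening: 1.003
grip_force: 0.0
t: 10.37
eef_pos: [0.515, -0.0198, 0.0263]
tcp_rot: [180.0, -0.0, 15.4]
force: [0.3, -1.4, 0.8]
opening: 0.562
grip_force: 30.0
t: 11.03
eef_pos: [0.5148, -0.0195, 0.0363]
tcp_rot: [-180.0, -0.0, 15.5]
force: [-0.3, -0.4, -6.5]
opening: 0.561
grip_force: 30.0
```

Weight of 6.5 N means this is the heavy one. Lift, carry to the large tray.

```bash
python3 -m handwheel '[[[0,0,-5],0],[[0,0,-10],0],[[0,0,-14],0],[[0,0,-14],0],[[0,0,-14],0],[[0,0,-9],0],[[0,0,-4],0],[[0,0,0],0]]'
python3 -c "from h import *;delta(.5145,.292,.1)"
python3 -m handwheel '[[[2,-6,0],0],[[4,-13,0],0],[[5,-18,0],0],[[6,-20,0],0],[[6,-20,0],0],[[6,-20,0],0],[[6,-20,0],0],[[6,-20,0],0]]'
python3 -m handwheel '[[[6,-20,0],0],[[6,-20,0],0],[[6,-20,0],0],[[6,-20,0],0],[[6,-20,0],0],[[6,-18,0],0],[[5,-16,0],0],[[4,-12,0],0]]'
python3 -c "from h import *;delta(.5145,.292,.1)"
```

```text
t: 11.7
eef_pos: [0.5154, -0.0195, 0.1073]
tcp_rot: [180.0, -0.1, 15.5]
force: [0.5, 0.2, -6.2]
opening: 0.564
grip_force: 30.0
t 11.7 tcp [ 0.5154 -0.0195  0.1073] rpy [ 1.80e+02 -1.00e-01  1.55e+01] F [ 0.52  0.22 -6.22] open 51.9 grip 30.0
tool mm [  82.1 -300.5    7.3]
t: 12.37
eef_pos: [0.5169, 0.1249, 0.1052]
tcp_rot: [-180.0, 0.1, 15.5]
force: [0.2, -0.2, -5.9]
opening: 0.563
grip_force: 30.0
t: 13.03
eef_pos: [0.5211, 0.2784, 0.105]
tcp_rot: [-180.0, 0.1, 15.6]
force: [0.2, -0.3, -5.4]
opening: 0.566
grip_force: 30.0
t 13.03 tcp [0.5211 0.2784 0.105 ] rpy [-1.80e+02  1.00e-01  1.56e+01] F [ 0.24 -0.3  -5.45] open 52.1 grip 30.0
tool mm [ -2.7 -14.9   5.1]
```

```bash
python3 -m handwheel '[[[-3,-6,5],0],[[-2,-2,8],0],[[0,0,10],0],[[0,0,8],0],[[0,0,5],0],[[0,0,0],0],[[0,0,0],0],[[0,0,0],0]]'
python3 - <<'E'
from h import *
delta(.5145,.292,.0315)
cv2.imwrite("pics/c3.png",np.hstack([cv2.resize(robot.snapshot("scene")[60:210,240:440],(400,300)),cv2.resize(robot.snapshot("top")[180:330,60:260],(400,300))]))
E
```

```text
t: 13.7
eef_pos: [0.5158, 0.2822, 0.0704]
tcp_rot: [-180.0, -0.0, 15.4]
force: [0.4, 0.3, -6.2]
opening: 0.562
grip_force: 30.0
t 13.7 tcp [0.5158 0.2822 0.0704] rpy [-180.    -0.    15.4] F [ 0.45  0.3  -6.19] open 51.7 grip 30.0
tool mm [ 1.3 -9.7 38.9]
```

View pics/c3.png

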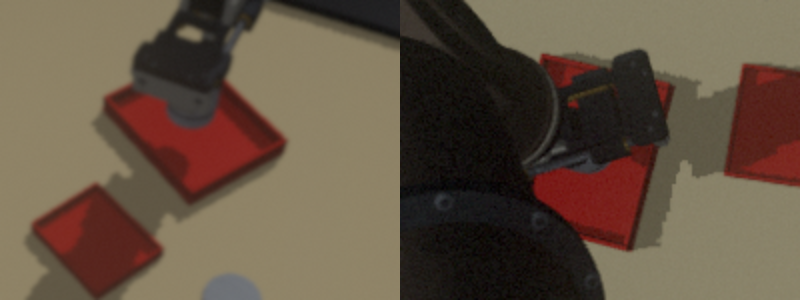

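The canister hangs inside the outline of the large tray (left, about (190,110)). I shift it a last 9 mm and lower it.

```bash
python3 -m handwheel '[[[1,-5,4],0],[[0,-4,7],0],[[0,0,8],0],[[0,0,7],0],[[0,0,5],0],[[0,0,3],0],[[0,0,0],0],[[0,0,0],0]]'
python3 -m handwheel '[[[0,0,2],0],[[0,0,1],0],[[0,0,1],0],[[0,0,0.5],0],[[0,0,0.5],0],[[0,0,0],0],[[0,0,0],0],[[0,0,0],0]]'
```

```text
t: 14.47
eef_pos: [0.5139, 0.2913, 0.036]
tcp_rot: [180.0, 0.0, 15.4]
force: [0.5, 0.3, -5.4]
opening: 0.561
grip_force: 30.0
t: 15.13
eef_pos: [0.514, 0.2915, 0.0314]
tcp_rot: [180.0, -0.0, 15.5]
force: [-0.0, -0.3, -4.9]
opening: 0.564
grip_force: 30.0
```

```bash
python3 -m handwheel '[[[0,0,0.5],0],[[0,0,0.5],0],[[0,0,0],0],[[0,0,0],0]]'
```

```text
t: 15.47
eef_pos: [0.514, 0.2915, 0.0313]
tcp_rot: [180.0, -0.0, 15.5]
force: [-4.4, -3.3, 8.3]
opening: 0.56
grip_force: 30.0
```

In contact with the floor. Release and rise.

```bash
python3 -m handwheel '[[[0,0,-0.5],0],[[0,0,0],0],[[0,0,0],0],[[0,0,0],0],[[0,0,0],0],[[0,0,0],0],[[0,0,0],0],[[0,0,0],0]]' 80
python3 -m handwheel '[[[0,0,-5],0],[[0,0,-10],0],[[0,0,-20],0],[[0,0,-25],0],[[0,0,-25],0],[[0,0,-25],0],[[0,0,-20],0],[[0,0,-10],0]]'
python3 -m handwheel '[[[-30,20,0],0],[[-35,20,0],0],[[-35,20,0],0],[[-35,20,0],0],[[0,0,0],0],[[0,0,0],0],[[0,0,0],0]]'
python3 - <<'E'
from h import *
cv2.imwrite("pics/s9.png",np.hstack([robot.snapshot("scene")[:,:400],robot.snapshot("top")[:,:400]]))
E
```

```text
t: 16.13
eef_pos: [0.514, 0.2915, 0.0306]
tcp_rot: [180.0, 0.0, 15.5]
force: [0.7, 0.5, -0.1]
opening: 0.87
grip_force: 0.0
t: 16.8
eef_pos: [0.515, 0.2924, 0.1746]
tcp_rot: [-179.9, -0.3, 15.5]
force: [0.2, 0.6, -0.1]
opening: 0.875
grip_force: 0.0
t: 17.38
eef_pos: [0.4058, 0.1788, 0.1713]
tcp_rot: [-180.0, -0.1, 15.4]
force: [-0.2, 0.7, 0.3]
opening: 0.875
grip_force: 0.0
```

View pics/s9.png

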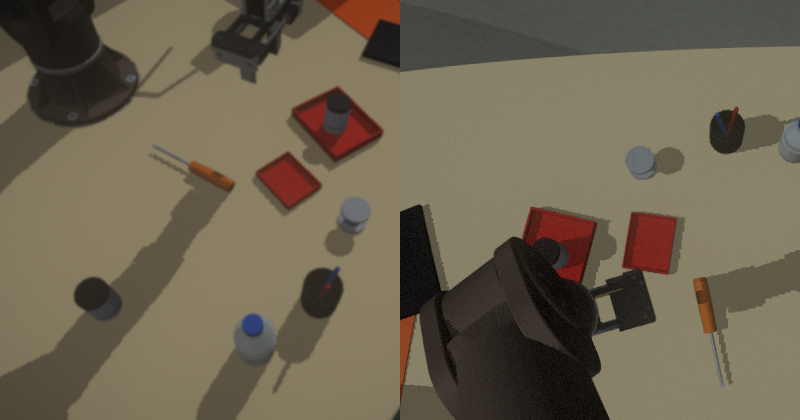

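The heavy canister stands upright at the centre of the large tray (scene (338,112)). The light one stands on the bench at (95,295), and the bottle is upright at (254,338).

```bash
python3 -c "from plant import robot;print(robot.sign_off())"
```

```text
the job is handed in; nothing more can be done
None
```

I handed the job in at about 17.5 s: the heavy canister (about 6.5 N) stands upright in the large red tray, the light one (about 1.6 N) stands on the bench where it was, and the bottle is still upright; the sign-off returned no verdict.

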